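# Zero the profile gauge and lock it

### The arm

A 6-joint arm with a two-finger parallel gripper is mounted at the origin on a cart in front of the work surface, level with it; the furniture and walls round the work are solid. World frame = base frame: x ahead of the robot, y to its left, z up, the work surface at z = 0. Lengths are in m, angles in rad, forces in N, time in s.
With the tool pointing down it reaches from about 0.4 to 0.825 m from the base axis. Payload 7 kg.
Tool frame: the origin (TCP) lies at the very end of the fingers, on their centre line; the grasp point (between the pads) lies 19 mm behind it; z points along the fingers, y is the line along which they close (so a half turn about z gives the same grasp; the last joint's range is limited). The gripper opens to 88 mm and grips with 3 to 60 N. Pads are 19 mm wide; open, the fingers measure 130 mm over their backs; the gripper's body (78 mm by 193 mm) begins 47 mm behind the grasp point.
Start: joints at [-0.969, 0.359, 0.012, 0, -1.224, -0.288], TCP at [0.208, -0.642, 0.227] pointing down, gripper open.
Joint ranges: [-3.07, 3.07], [-1.43, 2.12], [-1.02, 1.25], [-3.03, 1.67], [-3.05, -0], [-3.03, 3.03]. Speed limits (rad/s): [2.39, 2.39, 3.01, 3.14, 3.14, 3.14].

### API

Orientations are given as [roll, pitch, yaw] about the fixed x, y, z axes, in that order (R = Rz(yaw) Ry(pitch) Rx(roll)).
In Python, from station import arm, grab_frame gives the robot as it stands.
- The arm moves only by the tool jog_arm, never from a script. Its argument "deltas" is a list that holds one entry, the list of rows, each a list of 4 numbers: the shift along the tool's x, y, z in units of 60 mm (1.0 is 60 mm), then the turn about the tool's z in units of 5 degrees (1.0 is 5 degrees). A call has 1 to 8 rows; each row is the pose to reach, as a shift and turn from the pose commanded when the call began, along the tool's axes at that moment; what a row does not reach only later rows make up. A row lasts 1/8 s, in which the tool goes at most 62.5 mm and 10.7 degrees, less where a joint would pass 70% of its speed; a pose out of reach is approached as far as the arm can. A call with a gripper value outside its range is refused whole. "grip" is the finger opening in mm, from 0 to 87.6, set as the call begins (left out, the last holds). The fingers move at their own pace and stop on an object; "squeeze" is the grip in N (left out, the last holds). Time passes only in rows, so rows that repeat a pose let the fingers close. It gives the time, the measured TCP pose, the force, the opening and the grip force at its end, in the units of the state.
- arm.get_state(): the state, without advancing time (a new reading comes with each control period).
- grab_frame(name): name is "scene" or "top" or "wrist"; returns a dict with "img" (384x512x3 uint8, red, green, blue), "vfov" (degrees; the focal length in pixels is half the picture's height over the tangent of half this angle, whatever the lens; pixels are square), "cx", "cy" (the principal point, pixels), "dist_coeffs" ([k1, k2, p1, p2, k3] as OpenCV has them; the pictures are not rectified), "xyz" and "rotation" of the camera in the world. Camera axes: x right, y down, z forward; pixel columns grow to the right and rows downward; lengths in m; the calibration is good to about 2 mm. A picture is of the moment at which its call begins. There is no depth.
- arm.job_done(): hands the job in; it is judged then, once.
The state is a dict: "t": time; "q": joint angles; "qd": joint speeds; "joint_efforts": joint torques, N m; "eef_pos": TCP position; "ee_rot": TCP orientation; "force": force on the tool from outside, world axes, zero at the start; "moment": the same for the moment, N m; "width": finger opening in m; "gripper_force": force on a finger pad.
Only numpy, scipy, OpenCV 4.12 (cv2) and the standard library are available. Lean on these libraries where they do the work, as an engineer would, in place of code of your own. Each camera call takes 0.05 s, during which the arm holds its last target. There are 200 camera calls.

### The job

The profile gauge on the bench still holds the arch it last copied. Run your fingertips gently along its row of needle tips and press every needle fully home, so that the tips are level; then push the red lock lever round until it lies along the frame. The gauge is loose: do not lift it or shove it away, and leave the tools around it alone.

Things in the scene. Friction and masses are not known exactly. Their poses are not given: they have to be found in the camera images.
- gauge: profile gauge: flat alloy frame 132 (y) x 54 (x) x 22 mm high, loose on rubber feet (0.75 kg, slides at 3 to 5 N), 18 steel needles in a row. Origin: centre of the underside. +z up, +y the lever end, -x (towards the robot, up to 0.35 rad off) the tips to press. Needles home: tips in a straight line at x = -39 mm, y +45 to -45; tails to x = +50 mm
- lock_lever (a joint): red lever on the gauge's top, vertical pivot at x 6, y 55 mm of the gauge. 0: unlocked, points along gauge +x; turns clockwise from above to its stop at 1.57 rad: locked, lying over the frame (points to -y). Arm 9.5 mm wide, 24 to 29 mm above the bench; at its end, 44 mm from the pivot, a round upright thumb post, 10 mm across, top at 41 mm. About 0.5 N there turns it; it stays put
- needle_01 (a joint): needle 1 of 18 counted from the lever end, at y = +42.5 mm of the gauge: how far its tip stands out past the home line towards -x, m (0 = home at its stop). All needles: 4.6 mm wide, 7.6 to 14.8 mm above the bench, slippery rounded tips, slide only along gauge x, light friction 0.2 N each, stay where left; stand out up to 15 mm at the start
- needle_02 (a joint): needle 2 of 18 counted from the lever end, at y = +37.5 mm of the gauge: how far its tip stands out past the home line towards -x, m (0 = home at its stop)
- needle_03 (a joint): needle 3 of 18 counted from the lever end, at y = +32.5 mm of the gauge: how far its tip stands out past the home line towards -x, m (0 = home at its stop)
- needle_04 (a joint): needle 4 of 18 counted from the lever end, at y = +27.5 mm of the gauge: how far its tip stands out past the home line towards -x, m (0 = home at its stop)
- needle_05 (a joint): needle 5 of 18 counted from the lever end, at y = +22.5 mm of the gauge: how far its tip stands out past the home line towards -x, m (0 = home at its stop)
- needle_06 (a joint): needle 6 of 18 counted from the lever end, at y = +17.5 mm of the gauge: how far its tip stands out past the home line towards -x, m (0 = home at its stop)
- needle_07 (a joint): needle 7 of 18 counted from the lever end, at y = +12.5 mm of the gauge: how far its tip stands out past the home line towards -x, m (0 = home at its stop)
- needle_08 (a joint): needle 8 of 18 counted from the lever end, at y = +7.5 mm of the gauge: how far its tip stands out past the home line towards -x, m (0 = home at its stop)
- needle_09 (a joint): needle 9 of 18 counted from the lever end, at y = +2.5 mm of the gauge: how far its tip stands out past the home line towards -x, m (0 = home at its stop)
- needle_10 (a joint): needle 10 of 18 counted from the lever end, at y = -2.5 mm of the gauge: how far its tip stands out past the home line towards -x, m (0 = home at its stop)
- needle_11 (a joint): needle 11 of 18 counted from the lever end, at y = -7.5 mm of the gauge: how far its tip stands out past the home line towards -x, m (0 = home at its stop)
- needle_12 (a joint): needle 12 of 18 counted from the lever end, at y = -12.5 mm of the gauge: how far its tip stands out past the home line towards -x, m (0 = home at its stop)
- needle_13 (a joint): needle 13 of 18 counted from the lever end, at y = -17.5 mm of the gauge: how far its tip stands out past the home line towards -x, m (0 = home at its stop)
- needle_14 (a joint): needle 14 of 18 counted from the lever end, at y = -22.5 mm of the gauge: how far its tip stands out past the home line towards -x, m (0 = home at its stop)
- needle_15 (a joint): needle 15 of 18 counted from the lever end, at y = -27.5 mm of the gauge: how far its tip stands out past the home line towards -x, m (0 = home at its stop)
- needle_16 (a joint): needle 16 of 18 counted from the lever end, at y = -32.5 mm of the gauge: how far its tip stands out past the home line towards -x, m (0 = home at its stop)
- needle_17 (a joint): needle 17 of 18 counted from the lever end, at y = -37.5 mm of the gauge: how far its tip stands out past the home line towards -x, m (0 = home at its stop)
- needle_18 (a joint): needle 18 of 18 counted from the lever end, at y = -42.5 mm of the gauge: how far its tip stands out past the home line towards -x, m (0 = home at its stop)
- radius_block: The maple radius sanding block (121 x 86 x 24 mm), lying near the gauge; to be left alone. Origin: about the centre of its underside
- wax_tin: The round white and green wax tin (77 mm across, 32 mm high), lying near the gauge; to be left alone. Origin: about the centre of its underside
- red_pencil: The short red pencil (about 120 mm long, 7 mm thick), lying near the gauge; to be left alone. Origin: about the centre of its underside
- chisel: The bench chisel (about 280 mm long, 29 mm high), lying near the gauge; to be left alone. Origin: about the centre of its underside

How it is judged:
On the way, in this order (a step that is already met when the one before it is completed fails the run):
1. all 18 needles are home, each within 2 mm, the lever still unlocked (less than 0.6 rad) (value of joint each of needle_01, needle_02, needle_03, needle_04, needle_05, needle_06, needle_07, needle_08, needle_09, needle_10, needle_11, needle_12, needle_13, needle_14, needle_15, needle_16, needle_17, needle_18 below 0.002 m and value of joint lock_lever below 0.6 rad), for 0.2 s.
2. the lock lever has been swung over, within 0.17 rad of its stop (value of joint lock_lever above 1.4 rad), for 0.2 s.
At the end, for the whole second after the job is handed in: All 18 needles within 2 mm of home, the lock lever turned past 1.4 rad, the gauge lying flat and at rest on the bench within 40 mm of where it lay at the start (value of joint each of needle_01, needle_02, needle_03, needle_04, needle_05, needle_06, needle_07, needle_08, needle_09, needle_10, needle_11, needle_12, needle_13, needle_14, needle_15, needle_16, needle_17, needle_18 below 0.002 m and value of joint lock_lever above 1.4 rad and distance of gauge from where it was at the start of the episode below 0.04 m and height (world z) of gauge below 0.005 m and angle between gauge's own z axis and vertical below 0.05 rad and linear speed of gauge below 0.01 m/s); the robot touches nothing.
It fails at once if the gauge is lifted or tipped off the bench (height (world z) of gauge above 0.01 m or angle between gauge's own z axis and vertical above 0.12 rad).
It fails at once if the gauge is shoved more than 40 mm (distance of gauge from where it was at the start of the episode above 0.04 m).
It fails at once if the gauge is pressed roughly, with more than 20 N (contact force between any of the fingers, the arm and gauge above 20 N).
It fails at once if the radius block, wax tin, red pencil or chisel is moved by more than 15 mm (distance of any of radius_block, wax_tin, red_pencil, chisel from where it was at the start of the episode above 0.015 m).
It also fails if it takes over 64 s, if anything falls off the work surface, if the arm or the gripper's body presses on something with over 40 N, if the wrist force passes 120 N, or if a joint passes its speed limit or range.

## Working session

There is one attempt and no reset: what is moved stays moved. The work goes in short steps, Python scripts to look and compute and a tool call to move; the robot and the scene stay as the last step left them, time stands still between calls to the robot, and variables do not carry over. Pictures are saved under pics/ and viewed, at most 10 in all, crops included, and the job is handed in when it is done.

Besides the shell and the picture viewer there is one more tool, called after "Emit:" as name([rows], argument=value, ...), one row to a line, values as JSON. jog_arm: Moves the arm, as the interface text tells. Its arguments: {"type":"object","properties":{"deltas":{"type":"array"},"grip":{"type":"number"},"squeeze":{"type":"number"}},"required":["deltas"]}

```bash
mkdir -p pics && cat > h.py <<'E'
import numpy as np, cv2
from station import arm, grab_frame
def cam(f):
    h,w=f["img"].shape[:2]
    fl=h/2/np.tan(np.radians(f["vfov"])/2)
    K=np.array([[fl,0,f["cx"]],[0,fl,f["cy"]],[0,0,1.]])
    R=np.array(f["rotation"],float)
    if R.shape!=(3,3):
        from scipy.spatial.transform import Rotation as Ro
        R=Ro.from_euler("xyz",R).as_matrix()
    return K,np.array(f["dist_coeffs"],float),R,np.array(f["xyz"],float)
def plane(f,px,z):
    K,d,R,c=cam(f)
    n=cv2.undistortPoints(np.array(px,float).reshape(-1,1,2),K,d).reshape(-1,2)
    r=np.c_[n,np.ones(len(n))]@R.T
    return c+r*((z-c[2])/r[:,2])[:,None]
def proj(f,P):
    K,d,R,c=cam(f)
    rv=cv2.Rodrigues(R.T)[0]
    return cv2.projectPoints(np.array(P,float).reshape(-1,1,3),rv,-R.T@c,K,d)[0].reshape(-1,2)
def save(n,im): cv2.imwrite(n,im[:,:,::-1])
E
python3 - <<'E'
from h import *
import pickle
s=arm.get_state();print({k:np.round(v,3) for k,v in s.items()})
F={}
for n in("scene","top","wrist"):
    f=grab_frame(n);F[n]=f;save(f"pics/{n}0.png",f["img"]);print(n,f["vfov"],np.round(f["xyz"],3),np.round(f["rotation"],2).tolist())
pickle.dump(F,open("F0.pkl","wb"))
a=np.hstack([F["top"]["img"],F["scene"]["img"]]);save("pics/both0.png",cv2.resize(a,(800,300)))
E
```

```text
{'t': np.float64(0.0), 'q': array([-0.969,  0.359,  0.011, -0.   , -1.224, -0.288]), 'qd': array([ 0.   , -0.001, -0.   , -0.001,  0.001, -0.   ]), 'joint_efforts': array([ 0.0000e+00, -5.8272e+01,  2.9306e+01,  6.9980e+00,  7.0000e-03,
       -0.0000e+00]), 'eef_pos': array([ 0.208, -0.642,  0.226]), 'ee_rot': array([ 3.14 , -0.   , -2.828]), 'force': array([-0.16 ,  0.103,  0.297]), 'moment': array([ 0.005,  0.026, -0.014]), 'gripper_force': np.float64(0.0), 'width': np.float64(0.087)}
scene 53.40946681311272 [0.209 0.763 0.455] [-2.06, 0.01, -2.63]
top 44.04262023146962 [0.382 0.122 1.269] [-2.98, 0.0, -1.56]
wrist 65.80447425364329 [ 0.137 -0.667  0.385] [2.86, -0.0, 1.89]
```

View pics/top0.png

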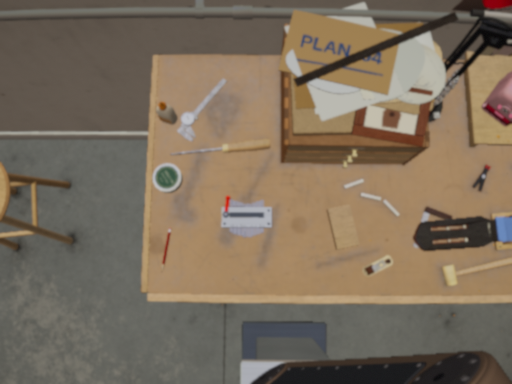

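The top view shows the gauge at about (246,217), with the red lever at (227,205) pointing up (+x). The tin is at (167,177), the pencil at (167,246), the chisel at (225,148) and the block at (342,227). Next I'll measure the gauge and check the scene view.

```bash
python3 - <<'E'
from h import *
import pickle
F=pickle.load(open("F0.pkl","rb"))
t=F["top"]
P=dict(gauge=(246,217),lev=(227,205),tin=(167,177),penA=(169,230),penB=(164,263),block=(342,227),chA=(172,153),chB=(270,146),edge=(147,297))
for k,v in P.items(): print(k,np.round(plane(t,v,0.022 if k in("gauge","lev") else 0)[0],3))
c=cv2.resize(t["img"][190:250,205:290],None,fx=7,fy=7,interpolation=cv2.INTER_CUBIC)
s=F["scene"];u=proj(s,[plane(t,(246,217),.02)[0]])[0];print("scene px",u)
x,y=np.int32(u)
x0,y0=max(0,x-75),max(0,y-50)
d=cv2.resize(s["img"][y0:y0+100,x0:x0+150],None,fx=4,fy=4,interpolation=cv2.INTER_CUBIC);print(x0,y0)
w=800; 
o=np.zeros((600,800,3),np.uint8)
c=cv2.resize(c,(425,300));o[:300,:425]=c
d=cv2.resize(d,(450,300));o[300:600,:450]=d
o[0:276,430:798]=cv2.resize(s["img"],(368,276))
o[300:562,450:799]=cv2.resize(F["wrist"]["img"],(349,262))
save("pics/crop0.png",o)
E
```

```text
gauge [0.523 0.15  0.022]
lev [0.554 0.2   0.022]
tin [0.633 0.368 0.   ]
penA [0.488 0.357 0.   ]
penB [0.4   0.367 0.   ]
block [ 0.501 -0.108  0.   ]
chA [0.7   0.357 0.   ]
chB [0.723 0.087 0.   ]
edge [0.31  0.409 0.   ]
scene px [269.41106364 219.15646898]
194 169
```

View pics/crop0.png

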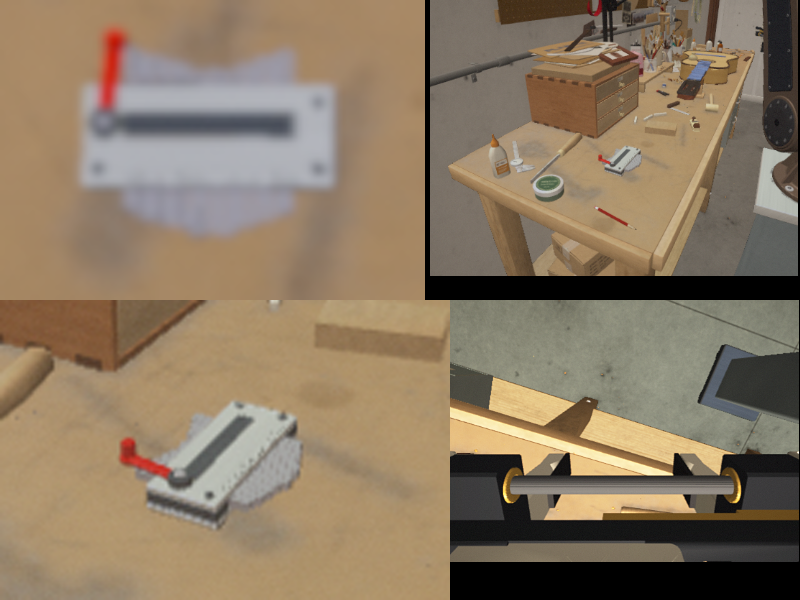

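The scene crop shows the gauge lying almost square, with its lever and thumb post towards the far left. Its needle tips arch towards the robot, and the space in front of it is clear. I'll move to a view point with the gripper closed and turned so that the wrist camera sits over the gauge.

Emit:
jog_arm([
  [[-0.72, 0.62, 0, -2.1], [-1.45, 1.24, 0, -4.2], [-2.17, 1.86, 0, -6.3], [-2.9, 2.48, 0, -8.4], [-3.62, 3.1, 0, -10.5], [-4.35, 3.72, 0, -12.6], [-5.07, 4.34, 0, -14.7], [-5.8, 4.95, 0, -16.8]],
], grip=0, squeeze=5)

```text
t: 1.15
eef_pos: [0.4482, -0.2503, 0.2267]
ee_rot: [-3.141, -0.0, -1.356]
force: [1.3, 0.1, 0.5]
width: 0.0133
gripper_force: 0.0
```

Emit:
jog_arm([
  [[-0.93, -0.18, 0.13, -2.1], [-1.87, -0.36, 0.26, -4.2], [-2.8, -0.54, 0.39, -6.3], [-3.74, -0.72, 0.52, -8.4], [-4.68, -0.9, 0.65, -10.5], [-5.61, -1.08, 0.78, -12.6], [-6.55, -1.26, 0.92, -14.7], [-6.55, -1.26, 0.92, -15.6]],
])

```text
t: 2.15
eef_pos: [0.4397, 0.1512, 0.1707]
ee_rot: [3.141, 0.001, 0.008]
force: [-0.4, -0.2, 0.3]
width: 0.0006
gripper_force: 0.0
```

```bash
python3 - <<'E'
from h import *
import pickle
s=arm.get_state();print({k:np.round(s[k],4) for k in("eef_pos","ee_rot","force","width")})
f=grab_frame("wrist");pickle.dump(f,open("w1.pkl","wb"));print(np.round(f["xyz"],3),np.round(f["rotation"],3))
save("pics/w1.png",cv2.resize(f["img"],(800,600)))
E
```

```text
{'eef_pos': array([0.4397, 0.1512, 0.1707]), 'ee_rot': array([3.1412e+00, 6.0000e-04, 8.2000e-03]), 'force': array([-0.3679, -0.2433,  0.2592]), 'width': np.float64(0.0006)}
[0.516 0.15  0.33 ] [ 2.855 -0.    -1.562]
```

View pics/w1.png

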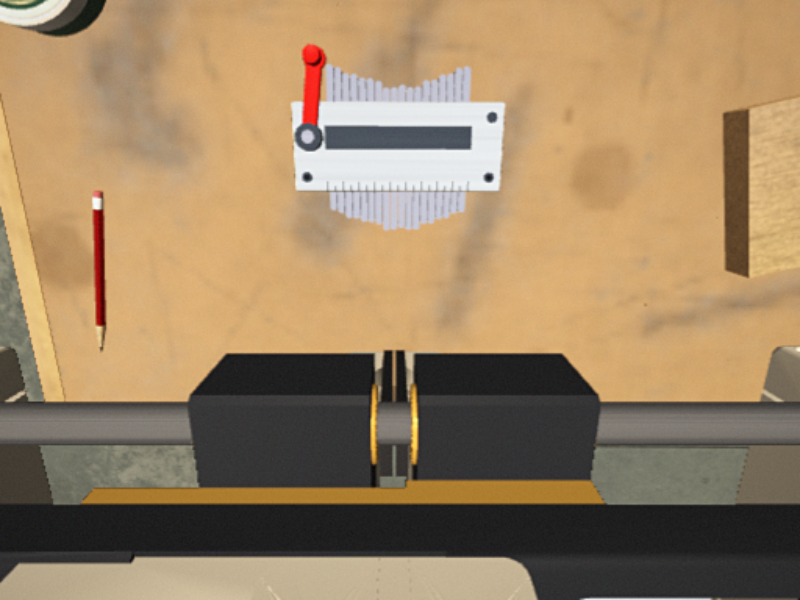

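The wrist view (scaled 1.5625x) shows the gauge frame from (293,102) to (503,190), with the tips arching down to (400,228). The lever pivot is at (308,136) and the post at (312,53). The closed fingers are around (395,350–480). I'll measure the gauge by masks and check the finger geometry.

```bash
cat > m.py <<'E'
from h import *
def frame_rect(f,z=0.022):
    im=f["img"];hsv=cv2.cvtColor(im,cv2.COLOR_RGB2HSV)
    m=((hsv[...,1]<40)&(hsv[...,2]>205)).astype(np.uint8)
    m[215:]=0
    m=cv2.morphologyEx(m,cv2.MORPH_CLOSE,np.ones((5,5)))
    cs=cv2.findContours(m,cv2.RETR_EXTERNAL,cv2.CHAIN_APPROX_NONE)[0]
    c=[c for c in cs if 150<cv2.boundingRect(c)[0]+cv2.boundingRect(c)[2]/2<400]
    c=max(c,key=cv2.contourArea).reshape(-1,2)
    P=plane(f,c,z)[:,:2].astype(np.float32)
    (cx,cy),(w,h),a=cv2.minAreaRect(P*1000)
    if w<h: yaw=a
    else: yaw=a-90
    yaw=(yaw+45)%90-45
    return np.array([cx,cy])/1000,(w,h),np.radians(yaw)
def red(f):
    hsv=cv2.cvtColor(f["img"],cv2.COLOR_RGB2HSV)
    m=(((hsv[...,0]<8)|(hsv[...,0]>172))&(hsv[...,1]>180)&(hsv[...,2]>90)).astype(np.uint8)
    n,l,st,ce=cv2.connectedComponentsWithStats(m)
    return m,l,st,ce
E
python3 - <<'E'
from m import *
import pickle
f=pickle.load(open("w1.pkl","rb"));F0=pickle.load(open("F0.pkl","rb"))
c,wh,y=frame_rect(f);print("frame",c,wh,y)
k=1/1.5625
for n,p,z in(("pivot",(308,136),.025),("post",(312,53),.041),("tipmid",(400,228),.0112),("tipL",(334,211),.0112),("tipR",(460,211),.0112),
  ("tailL",(328,66),.011),("TL",(293,102),.022),("TR",(504,103),.022),("BR",(500,190),.022),("BL",(297,190),.022),("block",(748,277),0),("penTop",(98,192),0)):
    print(n,np.round(plane(f,np.array(p)*k,z)[0],4))
t=np.array([.4397,.1512,.1707])
for d in((0,0,0),(.0095,0,0),(-.0095,0,0),(.0095,.005,0),(.0095,-.005,0),(.0095,.021,0),(0.0095,.01,.04)):print(d,np.round(proj(f,[t+d])[0]/k,0))
# height check: triangulate post & frame corner with top view (top px from x5 crops: origin 205,190, scale 5)
def tri(fa,pa,fb,pb):
    L=[]
    for q,p in((fa,pa),(fb,pb)):
        K,d,R,c=cam(q);n=cv2.undistortPoints(np.array([[p]],float),K,d)[0,0]
        L.append((K@np.c_[R.T,-R.T@c],K@np.r_[n,1]))
    X=cv2.triangulatePoints(L[0][0],L[1][0],L[0][1][:2],L[1][1][:2])[:,0];return X[:3]/X[3]
T=F0["top"];S=F0["scene"]
o=lambda u,v:(205+u/5,190+v/5)
print("post",tri(f,np.array((312,53))*k,S,(194+127/3,169+(443-300)/3)))
print("TR",tri(f,np.array((504,103))*k,S,(194+298/3,169+(414-300)/3)))
print("TL",tri(f,np.array((293,102))*k,S,(194+148/3,169+(490-300)/3)))
print("pivot",tri(f,np.array((308,136))*k,S,(194+179/3,169+(474-300)/3)))
E
```

```text
frame [0.52189557 0.14804619] (131.64471435546875, 98.88172912597656) -0.01144506794267003
pivot [0.5306 0.2035 0.025 ]
post [0.5739 0.1966 0.041 ]
tipmid [0.4722 0.1455 0.0112]
tipL [0.4833 0.1904 0.0112]
tipR [0.4841 0.1049 0.0112]
tailL [0.5727 0.1917 0.011 ]
TL [0.5505 0.2124 0.022 ]
TR [0.551  0.0827 0.022 ]
BR [0.4988 0.0813 0.022 ]
BL [0.4977 0.2126 0.022 ]
block [ 0.4371 -0.1095  0.    ]
penTop [0.4937 0.3551 0.    ]
(0, 0, 0) [390. 374.]
(0.0095, 0, 0) [390. 350.]
(-0.0095, 0, 0) [389. 396.]
(0.0095, 0.005, 0) [376. 350.]
(0.0095, -0.005, 0) [403. 350.]
(0.0095, 0.021, 0) [333. 350.]
(0.0095, 0.01, 0.04) [354. 405.]
post [0.57515298 0.19744911 0.03684661]
TR [0.52645253 0.06508383 0.00667505]
TL [0.55043575 0.21336184 0.01552158]
pivot [0.53084586 0.20309833 0.02855665]
```

```bash
python3 - <<'E'
from h import *
f=grab_frame("scene");t=np.array([.4397,.1512,.1707])
for d in((0,0,0),(0,0.01,0),(.0095,0,0),(0,0,.05),(0,.02,.05)):print(d,np.round(proj(f,[t+d])[0],1))
u=np.int32(proj(f,[t])[0]);x0,y0=u[0]-80,u[1]-80
save("pics/s1.png",cv2.resize(f["img"][y0:y0+120,x0:x0+160],(800,600),interpolation=cv2.INTER_CUBIC));print(x0,y0)
E
```

```text
(0, 0, 0) [309.6 161.9]
(0, 0.01, 0) [307.6 163.8]
(0.0095, 0, 0) [304.9 160.9]
(0, 0, 0.05) [311.1 136.3]
(0, 0.02, 0.05) [306.9 139.7]
229 81
```

View pics/s1.png

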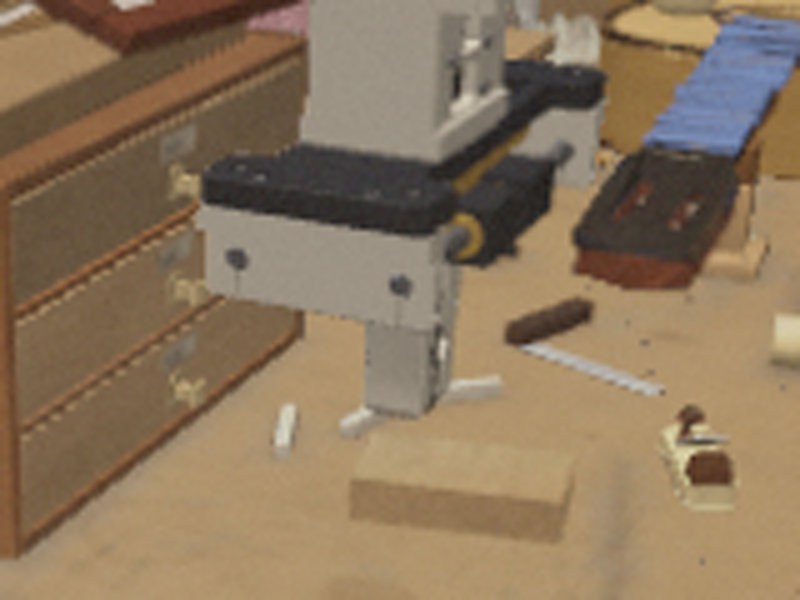

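The closed fingertips are a slim block, about 19 mm by 12–14 mm, and the body sits well above the lever. Gauge centre is (0.5245, 0.1473), yaw is about 0.006, and the home line is x≈0.4855.

I'll turn the tool 45° so the finger side acts as a gentle wedge. The first sweep along the tips will be shallow, then a second one at home depth.

Emit:
jog_arm([
  [[0.0, -0.3, 0.5, -1.8], [0.0, -0.6, 1.0, -3.6], [0.1, -0.8, 1.5, -5.4], [0.2, -1.05, 2.0, -7.2], [0.26, -1.06, 2.4, -8.9], [0.26, -1.06, 2.65, -8.9], [0.26, -1.06, 2.76, -8.9], [0.26, -1.06, 2.76, -8.9]],
])

```text
t: 3.25
eef_pos: [0.4558, 0.2111, 0.0058]
ee_rot: [3.142, 0.0, 0.775]
force: [0.0, -0.1, -0.5]
width: 0.0003
gripper_force: 0.0
```

Emit:
jog_arm([
  [[0.14, 0.14, 0, 0], [0.05, 0.235, 0, 0], [-0.044, 0.33, 0, 0], [-0.137, 0.426, 0, 0], [-0.23, 0.52, 0, 0], [-0.324, 0.616, 0, 0], [-0.417, 0.71, 0, 0], [-0.51, 0.806, 0, 0]],
])

```text
t: 4.25
eef_pos: [0.4678, 0.1554, 0.0058]
ee_rot: [-3.142, -0.0, 0.776]
force: [-1.7, 3.4, -0.1]
width: 0.0006
gripper_force: 1.6
```

```bash
python3 - <<'E'
from h import *
import pickle
s=arm.get_state();print({k:np.round(s[k],4) for k in("eef_pos","ee_rot","force","width")})
f=grab_frame("wrist");pickle.dump(f,open("w2.pkl","wb"))
t=s["eef_pos"];tx=np.array([.714,.7,0]);ty=np.array([.7,-.714,0])
for a in(-9.5,9.5):
  for b in(-6,6): print(a,b,np.round(proj(f,[t+(a*tx+b*ty)/1000])[0]*1.5625))
save("pics/w2.png",cv2.resize(f["img"],(800,600)))
E
```

```text
{'eef_pos': array([0.4678, 0.1554, 0.0058]), 'ee_rot': array([-3.1416e+00, -4.0000e-04,  7.7640e-01]), 'force': array([-1.6646,  3.4009, -0.1239]), 'width': np.float64(0.0006)}
-9.5 -6 [374. 394.]
-9.5 6 [405. 394.]
9.5 -6 [373. 348.]
9.5 6 [406. 348.]
```

View pics/w2.png

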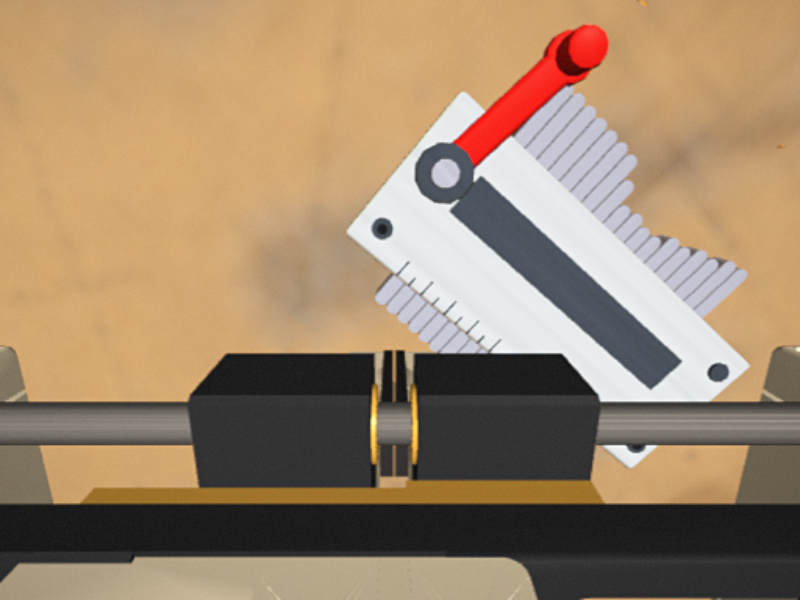

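The wrist view shows the tips already swept, level at (380,290)–(470,350), with their tails out at the far side. Post is at (588,47) and pivot at (445,173). I'll check whether the gauge has shifted.

```bash
python3 - <<'E'
from h import *
import pickle
f=pickle.load(open("w2.pkl","rb"));k=1/1.5625
for n,p,z in(("pivot",(445,173),.029),("post",(588,47),.041),("TL",(463,93),.022),("BL",(348,232),.022),("TR",(748,366),.022),("BR",(631,467),.022),("tip1",(382,297),.011)):
    print(n,np.round(plane(f,np.array(p)*k,z)[0],4))
E
```

```text
pivot [0.5305 0.1946 0.029 ]
post [0.574  0.1923 0.041 ]
TL [0.5497 0.2062 0.022 ]
BL [0.4979 0.2025 0.022 ]
TR [0.5589 0.0765 0.022 ]
BR [0.5073 0.0726 0.022 ]
tip1 [0.4877 0.1785 0.011 ]
```

The sweep pressed about half the needles but nudged the gauge about 9 mm sideways and turned it 0.07 rad. Straight presses with the 19 mm finger side avoid that lateral push. I'll back off and turn for them.

Emit:
jog_arm([
  [[-0.25, -0.25, 0, 0], [-0.42, -0.41, 0, 2.1], [-0.42, -0.41, 0, 4.2], [-0.42, -0.41, 0, 6.3], [-0.42, -0.41, 0, 8.4], [-0.42, -0.41, 0, 10.5], [-0.42, -0.41, 0, 12.6], [-0.42, -0.41, 0, 14.7]],
])

```text
t: 5.3
eef_pos: [0.4323, 0.155, 0.0056]
ee_rot: [3.141, 0.0, -0.513]
force: [-0.1, -0.5, -0.4]
width: 0.0005
gripper_force: 0.0
```

Emit:
jog_arm([
  [[0, 0, 0, 2.1], [0, 0, 0, 4.2], [0, 0, 0, 6.3], [0, 0, 0, 8.4], [0, 0, 0, 10.5], [0, 0, 0, 11.4], [0, 0, 0, 11.4]],
])

```text
t: 6.18
eef_pos: [0.4323, 0.1551, 0.0057]
ee_rot: [3.141, -0.001, -1.501]
force: [-0.6, 0.5, 0.4]
width: 0.0006
gripper_force: 0.0
```

```bash
python3 - <<'E'
from h import *
import pickle
s=arm.get_state();print({k:np.round(s[k],4) for k in("q","eef_pos","ee_rot","force","width")})
f=grab_frame("wrist");pickle.dump(f,open("w3.pkl","wb"))
save("pics/w3.png",cv2.resize(f["img"],(800,600)))
E
```

```text
{'q': array([ 7.753e-01,  2.869e-01, -7.212e-01,  2.000e-04, -5.635e-01,
       -7.056e-01]), 'eef_pos': array([0.4323, 0.1551, 0.0057]), 'ee_rot': array([ 3.1411e+00, -6.0000e-04, -1.5009e+00]), 'force': array([-0.6374,  0.4907,  0.3533]), 'width': np.float64(0.0006)}
```

View pics/w3.png

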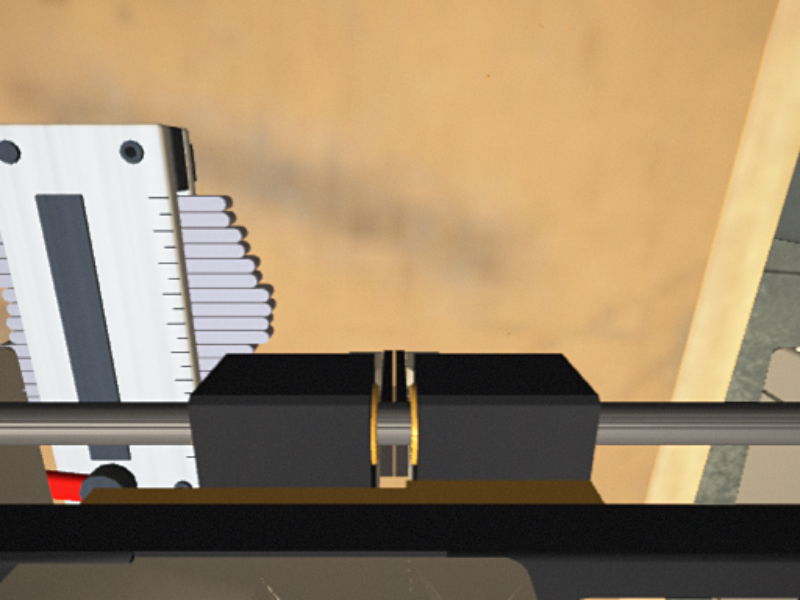

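The wrist view shows the gauge square in the picture. Near frame corner is at (165,125), needle 18's tip at (230,203), and the longest tips at (272,328).

```bash
python3 - <<'E'
from h import *
import pickle
f=pickle.load(open("w3.pkl","rb"));k=1/1.5625
t=np.array([.4323,.1551,0]);ps=-1.501;tx=np.array([np.cos(ps),np.sin(ps),0]);ty=np.array([np.sin(ps),-np.cos(ps),0])
for n,p,z in(("BR",(165,125),.022),("edge2",(195,390),.022),("n18",(231,203),.011),("n17",(231,218),.011),("long",(272,328),.011),("long2",(272,295),.011)):
    w=plane(f,np.array(p)*k,z)[0];d=w-t;print(n,np.round(w,4),"tool mm",np.round([1000*d@tx,1000*d@ty],1),"units",np.round([d@tx/.06,d@ty/.06],3))
for b in(-7,-6,6,7):print(b,np.round(proj(f,[t+[0,0,.0057]+(9.5*tx+b*ty/1)*1e-3])[0]/k))
E
```

```text
BR [0.5046 0.0725 0.022 ] tool mm [ 87.5 -66.4] units [ 1.458 -1.106]
edge2 [0.5001 0.157  0.022 ] tool mm [  2.9 -67.8] units [ 0.048 -1.13 ]
n18 [0.4899 0.0945 0.011 ] tool mm [ 64.4 -53.3] units [ 1.074 -0.888]
n17 [0.4901 0.0994 0.011 ] tool mm [ 59.6 -53.7] units [ 0.993 -0.896]
long [0.4767 0.1369 0.011 ] tool mm [ 21.2 -43.1] units [ 0.354 -0.718]
long2 [0.4767 0.1248 0.011 ] tool mm [ 33.3 -42.2] units [ 0.555 -0.703]
-7 [375. 353.]
-6 [378. 353.]
6 [411. 353.]
7 [413. 353.]
```

Emit:
jog_arm([
  [[0.5, -0.3, 0, 0], [0.967, -0.5, 0, 0], [0.967, -0.6, 0, 0], [0.967, -0.7, 0, 0], [0.967, -0.76, 0, 0], [0.967, -0.8, 0, 0], [0.967, -0.815, 0, 0], [0.967, -0.815, 0, 0]],
])

```text
t: 7.22
eef_pos: [0.4843, 0.101, 0.0054]
ee_rot: [3.14, -0.001, -1.501]
force: [-4.1, -2.0, 0.0]
width: 0.0006
gripper_force: 1.9
```

Emit:
jog_arm([
  [[0, 0.15, 0, 0], [0, 0.32, 0, 0], [-0.283, 0.32, 0, 0], [-0.283, 0.2, 0, 0], [-0.283, 0.12, 0, 0], [-0.283, 0.06, 0, 0], [-0.283, 0.02, 0, 0], [-0.283, 0.0, 0, 0]],
])

```text
t: 8.22
eef_pos: [0.4831, 0.1173, 0.0053]
ee_rot: [3.139, -0.001, -1.502]
force: [-6.8, 0.3, 2.7]
width: 0.0002
gripper_force: 2.7
```

Emit:
jog_arm([
  [[0, 0.15, 0, 0], [0, 0.32, 0, 0], [-0.283, 0.32, 0, 0], [-0.283, 0.2, 0, 0], [-0.283, 0.12, 0, 0], [-0.283, 0.06, 0, 0], [-0.283, 0.01, 0, 0], [-0.283, -0.005, 0, 0]],
])

```text
t: 9.22
eef_pos: [0.482, 0.134, 0.0052]
ee_rot: [3.139, -0.001, -1.502]
force: [-5.4, 0.4, 2.1]
width: 0.0006
gripper_force: 2.8
```

Emit:
jog_arm([
  [[0, 0.15, 0, 0], [0, 0.32, 0, 0], [-0.283, 0.32, 0, 0], [-0.283, 0.2, 0, 0], [-0.283, 0.12, 0, 0], [-0.283, 0.06, 0, 0], [-0.283, 0.01, 0, 0], [-0.283, -0.005, 0, 0]],
])

```text
t: 10.22
eef_pos: [0.4811, 0.151, 0.0052]
ee_rot: [3.139, -0.001, -1.502]
force: [-5.2, 0.9, 2.5]
width: 0.0004
gripper_force: 2.8
```

Emit:
jog_arm([
  [[0, 0.15, 0, 0], [0, 0.32, 0, 0], [-0.25, 0.32, 0, 0], [-0.25, 0.2, 0, 0], [-0.25, 0.12, 0, 0], [-0.25, 0.06, 0, 0], [-0.25, 0.01, 0, 0], [-0.25, -0.005, 0, 0]],
])

```text
t: 11.22
eef_pos: [0.4807, 0.1662, 0.0053]
ee_rot: [3.14, -0.001, -1.502]
force: [-5.3, 1.3, 1.1]
width: 0.0004
gripper_force: 2.5
```

Emit:
jog_arm([
  [[0, 0.15, 0, 0], [0, 0.32, 0, 0], [-0.15, 0.32, 0, 0], [-0.15, 0.2, 0, 0], [-0.15, 0.12, 0, 0], [-0.15, 0.06, 0, 0], [-0.15, 0.01, 0, 0], [-0.15, -0.003, 0, 0]],
])

```text
t: 12.22
eef_pos: [0.4803, 0.1753, 0.0053]
ee_rot: [3.14, -0.001, -1.502]
force: [-6.3, 0.9, 1.4]
width: 0.0009
gripper_force: 2.7
```

All presses ended at firm contact of 4–7 N, so those needles should be at their stops. I'll retreat, lift and look.

Emit:
jog_arm([
  [[0, 0.3, 0, 0], [0, 0.7, -0.5, -1.5], [0.2, 0.7, -1.0, -3.5], [0.4, 0.7, -1.6, -5.6], [0.54, 0.7, -2.2, -7.7], [0.54, 0.7, -2.75, -9.8], [0.54, 0.7, -2.75, -11.9], [0.54, 0.7, -2.75, -14]],
])

```text
t: 13.22
eef_pos: [0.4419, 0.1407, 0.1715]
ee_rot: [-3.14, -0.001, -0.274]
force: [-0.6, -0.0, 0.1]
width: 0.0005
gripper_force: 0.0
```

Emit:
jog_arm([
  [[0, 0, 0, -2], [0, 0, 0, -3.8], [0, 0, 0, -3.8]],
])

```text
t: 13.6
eef_pos: [0.4417, 0.1406, 0.1709]
ee_rot: [-3.141, -0.0, 0.051]
force: [0.5, -0.2, 0.0]
width: 0.0003
gripper_force: 0.0
```

```bash
python3 - <<'E'
from h import *
import pickle
s=arm.get_state();print({k:np.round(s[k],4) for k in("q","eef_pos","ee_rot","force","width")})
f=grab_frame("wrist");pickle.dump(f,open("w4.pkl","wb"))
save("pics/w4.png",cv2.resize(f["img"][0:192,128:384],(800,600),interpolation=cv2.INTER_CUBIC))
E
```

```text
{'q': array([ 7.349e-01,  5.280e-02, -5.185e-01,  2.000e-04, -9.991e-01,
        8.866e-01]), 'eef_pos': array([0.4417, 0.1406, 0.1709]), 'ee_rot': array([-3.1414e+00, -4.0000e-04,  5.0800e-02]), 'force': array([ 0.5465, -0.2028,  0.0052]), 'width': np.float64(0.0003)}
```

View pics/w4.png

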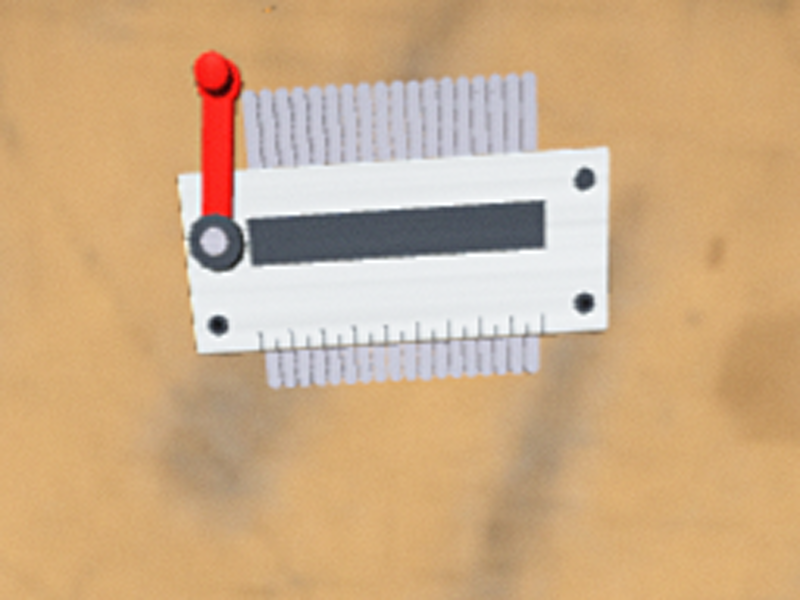

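The view shows tips and tails both in straight lines: tip 1 at (275,387), tip 18 at (533,371). The lever still points away, with its post at (211,73) and pivot at (214,240). I'll check the numbers and plan the lever push.

```bash
python3 - <<'E'
from h import *
import pickle
f=pickle.load(open("w4.pkl","rb"))
q=lambda p:np.array(p)/3.125+[128,0]
W={}
for n,p,z in(("TL",(179,174),.022),("TR",(608,148),.022),("BL",(199,353),.022),("BR",(608,328),.022),("tip1",(275,388),.0105),("tip9",(404,380),.0105),("tip18",(533,372),.0105),("tail1",(250,90),.0105),("tail18",(528,73),.0105),("pivot",(214,240),.029),("post",(211,73),.041)):
    W[n]=plane(f,q(p),z)[0]
c=np.mean([W[k] for k in("TL","TR","BL","BR")],0)[:2]
v=W["TL"]+W["BL"]-W["TR"]-W["BR"];yaw=np.arctan2(-v[0],v[1])
R=np.array([[np.cos(yaw),np.sin(yaw)],[-np.sin(yaw),np.cos(yaw)]])
print("c",c,"yaw",yaw,"shift",c-[.5245,.1473])
for k,w in W.items(): print(k,np.round(w,4),"local mm",np.round(R@(w[:2]-c)*1000,1))
# per-needle tip line: last needle-coloured row below the frame edge, per needle
im=f["img"];hsv=cv2.cvtColor(im,cv2.COLOR_RGB2HSV)
out=[]
for i in range(18):
    y=42.5-5*i
    L=[]
    for x in np.arange(-60,-28,.25):
        w=c+R.T@np.array([x,y])/1000;u=proj(f,[[*w,.0105]])
        s=cv2.remap(hsv[...,1].astype(np.float32),u[:,:1].astype(np.float32),u[:,1:].astype(np.float32),cv2.INTER_LINEAR)[0,0];L.append((x,s))
    L=np.array(L);out.append(L[np.argmax(L[:,1]<60),0])
print("tips x",out)
E
```

```text
c [0.53908958 0.1408047 ] yaw 0.10873018034094988 shift [ 0.01458958 -0.0064953 ]
TL [0.5583 0.2087 0.022 ] local mm [26.5 65.4]
TR [0.5723 0.0789 0.022 ] local mm [ 26.2 -65.2]
BL [0.5057 0.2029 0.022 ] local mm [-26.5  65.4]
BR [0.5201 0.0727 0.022 ] local mm [-26.2 -65.7]
tip1 [0.4951 0.1797 0.0105] local mm [-39.5  43.4]
tip9 [0.5    0.1365 0.0105] local mm [-39.4  -0.1]
tip18 [0.5048 0.0934 0.0105] local mm [-39.2 -43.4]
tail1 [0.5849 0.189  0.0105] local mm [50.7 42.9]
tail18 [0.594  0.1036 0.0105] local mm [ 50.5 -43. ]
pivot [0.5395 0.1968 0.029 ] local mm [ 6.5 55.7]
post [0.5822 0.1955 0.041 ] local mm [48.8 49.7]
tips x [np.float64(-39.25), np.float64(-39.25), np.float64(-39.25), np.float64(-39.5), np.float64(-39.0), np.float64(-39.0), np.float64(-39.0), np.float64(-38.75), np.float64(-39.0), np.float64(-39.0), np.float64(-39.5), np.float64(-39.0), np.float64(-39.0), np.float64(-39.25), np.float64(-39.0), np.float64(-39.0), np.float64(-39.25), np.float64(-39.25)]
```

All 18 tips read within 0.5 mm of home, and the gauge has shifted about 16 mm. Next I'll go to the +y side of the thumb post at a height of 33 mm.

Emit:
jog_arm([
  [[0.7, -0.4, 0, 0], [1.4, -0.8, 0, 0], [2.1, -1.235, 0, 0], [2.3, -1.235, 0.4, 0], [2.3, -1.235, 1.1, 0], [2.3, -1.235, 1.8, 0], [2.3, -1.235, 2.3, 0], [2.3, -1.235, 2.3, 0]],
])

```text
t: 14.65
eef_pos: [0.574, 0.2207, 0.0303]
ee_rot: [3.139, 0.004, 0.049]
force: [-0.1, 0.5, -0.2]
width: 0.0007
gripper_force: 0.0
```

Emit:
jog_arm([
  [[0, 0.08, -0.05, 0], [0, 0.18, -0.05, 0], [-0.01, 0.28, -0.05, 0], [-0.02, 0.38, -0.05, 0], [-0.04, 0.48, -0.05, 0], [-0.06, 0.58, -0.05, 0], [-0.08, 0.68, -0.05, 0], [-0.1, 0.76, -0.05, 0]],
])

```text
t: 15.65
eef_pos: [0.5719, 0.1759, 0.0357]
ee_rot: [-3.141, -0.0, 0.052]
force: [-1.6, 4.1, 0.1]
width: 0.0005
gripper_force: 1.7
```

```bash
python3 - <<'E'
from h import *
import pickle
s=arm.get_state();print({k:np.round(s[k],4) for k in("eef_pos","ee_rot","force")})
f=grab_frame("scene");t=s["eef_pos"]
u=np.int32(proj(f,[[.54,.16,.02]])[0]);x0,y0=u[0]-60,u[1]-45
im=f["img"][y0:y0+90,x0:x0+120]
save("pics/s5.png",cv2.resize(im,(800,600),interpolation=cv2.INTER_CUBIC))
for n,p in(("tcp",t),("pivot",(.539,.1964,.029)),("post now if phi -.9",(.566,.162,.041))): print(n,(proj(f,[p])[0]-[x0,y0])*6.667)
E
```

```text
{'eef_pos': array([0.5719, 0.1759, 0.0357]), 'ee_rot': array([-3.1413e+00, -2.0000e-04,  5.2000e-02]), 'force': array([-1.557 ,  4.0683,  0.0645])}
tcp [287.88934833 258.6411781 ]
pivot [346.30507012 334.6241396 ]
post now if phi -.9 [325.71749714 229.14041015]
```

View pics/s5.png

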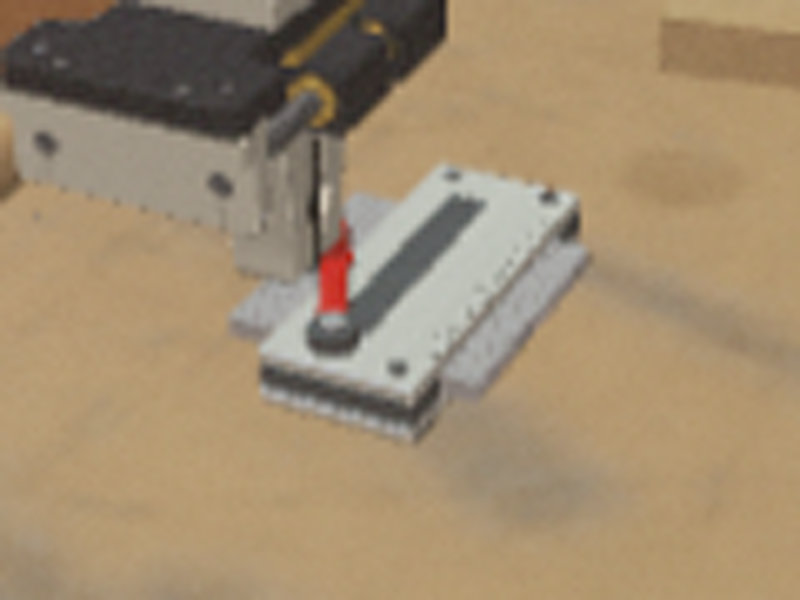

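The scene view shows the lever turned a bit past halfway, post at about (345,225), and the gauge nudged only slightly. I'll go round to the post's +x side.

Emit:
jog_arm([
  [[0, -0.15, 0, 0], [0.3, -0.15, 0, 0], [0.5, -0.1, 0, 0], [0.5, 0.15, 0, 0], [0.5, 0.36, 0, 0], [0.5, 0.36, 0, 0]],
])

```text
t: 16.45
eef_pos: [0.6025, 0.1545, 0.0358]
ee_rot: [3.141, 0.001, 0.05]
force: [0.2, 0.4, 0.8]
width: 0.001
gripper_force: 0.0
```

```bash
python3 - <<'E'
from m import *
s=arm.get_state();print({k:np.round(s[k],4) for k in("t","eef_pos","ee_rot","force")})
f=grab_frame("top");g=grab_frame("scene")
for n,q in(("top",f),("scene",g)):
    m,l,st,ce=red(q)
    for i in range(1,len(st)):
        w=plane(q,ce[i],.032)[0]
        if abs(w[0]-.55)<.06 and abs(w[1]-.17)<.08: print(n,st[i],np.round(ce[i],1),np.round(w,4), [np.round(proj(q,[p])[0],1) for p in((.539,.1964,.029),(.566,.162,.041))])
E
```

```text
{'t': np.float64(16.45), 'eef_pos': array([0.6025, 0.1545, 0.0358]), 'ee_rot': array([3.1414e+00, 6.0000e-04, 5.0400e-02]), 'force': array([0.2384, 0.3641, 0.819 ])}
top [241 200   5   3   7] [243.1 200.7] [0.5647 0.1576 0.032 ] [array([228.3, 210.4]), array([241.4, 199.7])]
top [234 203   6   5  10] [236.1 205.1] [0.5528 0.1759 0.032 ] [array([228.3, 210.4]), array([241.4, 199.7])]
scene [248 207   5  13  44] [250.  212.8] [0.5625 0.1637 0.032 ] [array([251.9, 224.2]), array([248.9, 208.4])]
```

Emit:
jog_arm([
  [[-0.15, 0, 0, 0], [-0.3, 0, 0, 0], [-0.38, 0, 0, 0], [-0.46, 0, 0, 0], [-0.54, 0, 0, 0], [-0.61, 0, 0, 0], [-0.67, 0, 0, 0], [-0.72, 0, 0, 0]],
])

```text
t: 17.55
eef_pos: [0.5607, 0.1542, 0.0361]
ee_rot: [-3.141, -0.002, 0.052]
force: [4.3, -0.8, 0.1]
width: 0.001
gripper_force: 2.1
```

Emit:
jog_arm([
  [[-0.02, 0, 0, 0], [-0.04, 0, 0, 0], [-0.04, 0, 0, 0]],
])

```text
t: 17.92
eef_pos: [0.5578, 0.154, 0.0359]
ee_rot: [-3.141, -0.001, 0.052]
force: [3.8, -0.2, -0.4]
width: 0.0002
gripper_force: 2.0
```

Emit:
jog_arm([
  [[0.25, 0, 0, 0], [0.25, 0, -0.5, 0], [0.25, 0, -1.3, 0], [-0.6, 0.1, -2.1, 0], [-1.4, 0.2, -2.25, 0], [-1.95, 0.2, -2.25, 0], [-1.95, 0.2, -2.25, 0]],
])

```text
t: 18.8
eef_pos: [0.4392, 0.1348, 0.1712]
ee_rot: [-3.141, 0.001, 0.053]
force: [0.3, 0.9, 0.2]
width: 0.0006
gripper_force: 0.0
```

```bash
python3 - <<'E'
from h import *
import pickle
s=arm.get_state();print({k:np.round(s[k],4) for k in("t","eef_pos","ee_rot","force")})
f=grab_frame("wrist");pickle.dump(f,open("w6.pkl","wb"))
save("pics/w6.png",cv2.resize(f["img"][0:192,128:384],(800,600),interpolation=cv2.INTER_CUBIC))
E
```

```text
{'t': np.float64(18.8), 'eef_pos': array([0.4392, 0.1348, 0.1712]), 'ee_rot': array([-3.1414e+00,  1.0000e-03,  5.2700e-02]), 'force': array([0.3282, 0.9042, 0.2259])}
```

View pics/w6.png

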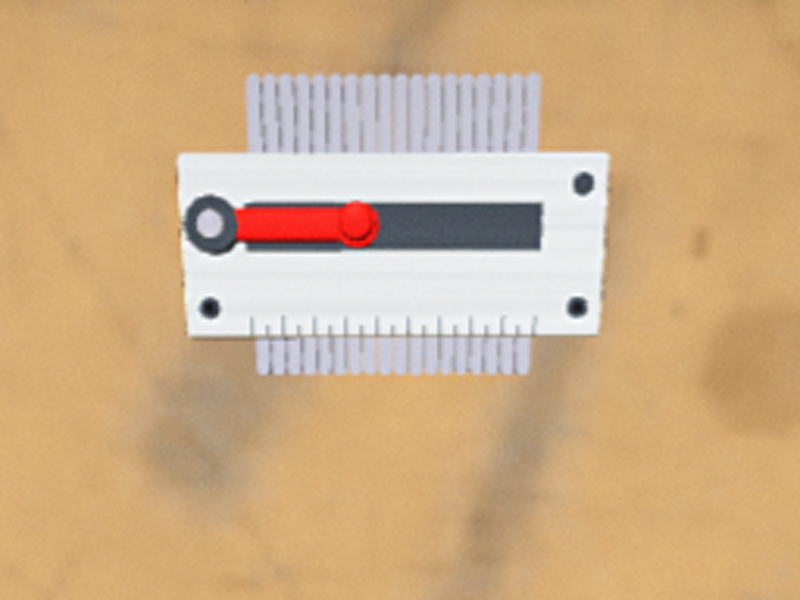

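The view shows the lever lying along the frame (pivot (210,222), post (357,222)) with tips and tails level. I'll check the numbers and hand in if they hold.

```bash
python3 - <<'E'
from h import *
import pickle
f=pickle.load(open("w6.pkl","rb"))
q=lambda p:np.array(p)/3.125+[128,0]
W={n:plane(f,q(p),z)[0] for n,p,z in(("TL",(179,153),.022),("TR",(608,153),.022),("BL",(188,335),.022),("BR",(600,334),.022),("tip1",(264,375),.0105),("tip18",(523,375),.0105),("piv",(210,222),.029),("post",(357,222),.041))}
c=np.mean([W[k] for k in("TL","TR","BL","BR")],0)[:2]
v=W["TL"]+W["BL"]-W["TR"]-W["BR"];yaw=np.arctan2(-v[0],v[1])
R=np.array([[np.cos(yaw),np.sin(yaw)],[-np.sin(yaw),np.cos(yaw)]])
L={k:R@(w[:2]-c)*1000 for k,w in W.items()}
d=L["post"]-[6,55];th=np.arctan2(-d[1],d[0])
sh=np.linalg.norm(c-[.5245,.1473])
print("shift",sh,"yaw",yaw,"lever",th,"tips",L["tip1"],L["tip18"])
if th>1.45 and sh<.03 and min(L["tip1"][0],L["tip18"][0])>-40.5: print(arm.job_done())
E
```

```text
shift 0.017563379038099534 yaw 0.05453041663672179 lever 1.5888408329258583 tips [-39.68974017  43.43400555] [-39.78849492 -43.5065319 ]
the job is handed in; nothing more can be done
None
```

The job is handed in: all 18 needles measured within about 1 mm of home, the lever locked at about 1.57 rad, and the gauge flat on the bench about 18 mm from where it started (limit 40 mm); the judge's result was not shown.

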